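Latch the slide carrier into its dock

ROBOT

A 6-joint arm with a two-finger parallel gripper is mounted at the origin on a cart in front of the work surface, level with it; the furniture and walls round the work are solid. World frame = base frame: x ahead of the robot, y to its left, z up, the work surface at z = 0. Lengths are in m, angles in rad, forces in N, time in s.
With the tool pointing down it reaches from about 0.3 to 0.875 m from the base axis. Payload 4.2 kg.
Tool frame: the origin (TCP) lies at the very end of the fingers, on their centre line; the grasp point (between the pads) lies behind it (env.grip_point_offset is the z of the grasp point in the tool frame, in m); z points along the fingers, y is the direction in which the jaws open and shut (so a half turn about z gives the same grasp; the last joint's range is limited). The gripper opens to 85 mm and grips with 20 to 120 N. Pads are 22 mm wide; open, the fingers measure 114 mm over their backs; the gripper's body (76 mm by 85 mm) begins 54 mm behind the grasp point. The pads swing forward as they close: fully open they stand 13 mm farther back than shut.
Start: joints at [-1.275, 0.32, 1.565, -0, 1.257, -0.02], TCP at [0.179, -0.547, 0.231] pointing down, gripper open.
Joint ranges: [-3.11, 3.11], [-0.84, 2.01], [0.21, 2.61], [-1.34, 4.49], [0.05, 2.63], [-2.56, 2.56]. Speed limits (rad/s): [2.57, 2.57, 3.14, 3.14, 3.14, 3.14].

INTERFACE

Orientations are given as [roll, pitch, yaw] about the fixed x, y, z axes, in that order (R = Rz(yaw) Ry(pitch) Rx(roll)).
In Python, from rig import env gives the robot as it stands.
- The arm moves only by the tool step_arm, never from a script. Its argument "commands" is one flat list of numbers, 4 for each row, row after row: the shift along the tool's x, y, z in mm, then the turn about the tool's z in rad. A call has 1 to 20 rows; each row is the pose to reach, as a shift and turn from the pose measured when the call began, along the tool's axes at that moment; what a row does not reach only later rows make up. A row lasts 1/8 s, in which the tool goes at most 62.5 mm and 10.7 degrees, less where a joint would pass 70% of its speed; a pose out of reach is approached as far as the arm can. A call with a gripper value outside its range is refused whole. "claw" is the finger opening in mm, from 0 to 85.4, set as the call begins (left out, the last holds). The fingers move at their own pace and stop on an object; "force" is the grip in N (left out, the last holds). Time passes only in rows, so rows that repeat a pose let the fingers close. It gives the time, the measured TCP pose, the force and the opening at its end, in the units of the state.
- env.get_state(): the state, without advancing time (a new reading comes with each control period).
- env.read_camera(name): name is "scene" or "top"; returns a dict with "frame" (480x640x3 uint8, red, green, blue), "range_z" (480x640 float32, m along the optical axis (not along the pixel's ray), 0 where there is no reading), "camera_matrix" (3x3 intrinsics, pixels), "xyz" and "attitude" of the camera in the world. Camera axes: x right, y down, z forward; pixel columns grow to the right and rows downward; lengths in m; the calibration is good to about 2 mm. A picture is of the moment at which its call begins.
- env.close_job(): hands the job in, once; it reports no verdict.
The state is a dict: "clock": time; "joint_pos": joint angles; "qd": joint speeds; "tau": joint torques, N m; "tool_pos": TCP position; "ee_rot": TCP orientation; "force": force on the tool from outside, world axes, zero at the start; "wrist_torque": the same for the moment, N m; "finger_gap": opening from 0.0 (shut) to 1.0 (fully open).
Only numpy, scipy, OpenCV 4.12 (cv2) and the standard library are available. Lean on these libraries where they do the work, as an engineer would, in place of code of your own. Each camera call takes 0.05 s, during which the arm holds its last target.

TASK

Pick the slide carrier up by its rib, set it flat in the mouth of the dock with its bumper leading, and slide it in so that its own front edge lifts the hinged gravity catch. Press it gently into the sprung buffer until the catch has dropped fully behind its rear edge, let it ease back against the catch, and let go. Leave the catch to the carrier (do not touch it with the gripper), do not ram the carrier or let it snap back, and leave the timer, the vial and the tape roll where they are.

Things in the scene. Friction and masses are not known exactly. Their poses are not given: they have to be found in the camera images.
- slide_carrier: Loose grey slide carrier, 350 g: plate 80 mm (x) by 120 mm (y), 14 mm thick; origin at the centre of its underside, z up. A grip rib stands along x over the origin (44 mm long in x, 12 mm thick in y, 14 to 55 mm above the underside): pinch it across y. A bumper stands on the leading edge (x = 34 to 40 mm, y = -22 to 22 mm, 50 mm high); +x leads. Glass slides are fixed to it.
- carrier_front (a point): Middle of the front face of the carrier's bumper, 40 mm ahead (+x) of the carrier's origin, 36 mm above its underside
- dock: Smooth grey metal dock fixed to the worktop: base 300 mm (x) by 180 mm (y), 6 mm thick; origin at the centre of its underside; +x is the way in, open mouth at x = -150 mm. The carrier slides on the base between two rails 123 mm apart, tops 22 mm above the worktop, straight from x = -45 to 88 mm, flaring to 142 mm apart at x = -76 mm. A steel stop carriage clamped on it bears catch and buffer.
- dock_mouth (a point): Point on top of the base, on the centre line at dock x = -95 mm: a carrier set flat here is in the flared mouth, clear of the catch
- dock_lane (a point): Point on top of the base, on the centre line at dock x = 58 mm: origin of the latched carrier if the stop carriage were in its middle place. The carriage (catch and buffer together) is clamped up to 20 mm either way along x and its place is not measured, so the end of the push must be felt; dock x figures of catch and buffer are for the middle place
- catch (a joint): Gravity catch (rad): 0 = down, 0.23 riding on the carrier. Arm 12 mm wide at dock y = 42 to 54 mm, from an axle at x = -30 mm, 44 mm over the worktop (post 54 mm high outside the +y rail) sloping down and inward to a blunt nose, inner face at x = 18 mm. The carrier starts lifting it at origin x about -45 mm (2 or 3 N of push); at about 65 mm it drops behind. Outward load holds it down.
- buffer (a joint): Sprung buffer (m pushed in along dock +x): 24 mm disc, face at x = 95 mm, y = 0, 42 mm over the worktop; meets the bumper. 2 N at 0, plus 0.6 N per mm: catch drops at about 10 mm (8 N); bottoms hard at 12 mm (9 N). Presses the latched carrier on the catch at about 3 mm. Over 18 N on buffer or catch (40 N on the dock) is ramming; the carrier must not snap back on the catch (0.12 m/s).
- timer: Bystander: white bench timer, 60 x 68 x 17 mm; origin at the centre of its underside
- vial: Bystander: small upright vial with a screw cap, 26 mm wide, 62 mm high; origin at the centre of its underside
- tape_roll: Bystander: roll of tape lying flat, 96 mm wide, 25 mm high; origin at the centre of its underside

How it is judged:
By the outcome, as a careful person would: the job done as asked, in the order asked, and still so for the second after the job is handed in, with the robot touching nothing.
It also fails if it takes over 59 s, if anything falls off the work surface, if the arm or the gripper's body presses on something with over 40 N, if the wrist force passes 120 N, or if a joint passes its speed limit or range.

## Working session

There is one attempt and no reset: what is moved stays moved. The work goes in short steps, Python scripts to look and compute and a tool call to move; the robot and the scene stay as the last step left them, time stands still between calls to the robot, and variables do not carry over. Pictures are saved under pics/ and viewed, and the job is handed in when it is done.

Besides the shell and the picture viewer there is one more tool, called after ">>>" in YAML: its name, and indented under it one key for each argument. step_arm: Moves the arm, as the interface text tells. Its arguments: {"type":"object","properties":{"commands":{"type":"array","items":{"type":"number"}},"claw":{"type":"number"},"force":{"type":"number"}},"required":["commands"]}

```bash
ls; mkdir -p pics; cat > h.py <<'E'
from rig import env
import numpy as np, cv2
from scipy.spatial.transform import Rotation as Ro
def Rm(a):
    a=np.array(a,float)
    if a.shape==(3,3): return a
    if a.size==4: return Ro.from_quat(a).as_matrix()
    return Ro.from_euler('xyz',a).as_matrix()
def cloud(c):
    K=np.array(c['camera_matrix']);d=c['range_z'];v,u=np.mgrid[:480,:640]
    P=np.stack([(u-K[0,2])/K[0,0]*d,(v-K[1,2])/K[1,1]*d,d],-1)
    return P@Rm(c['attitude']).T+np.array(c['xyz'])
E
python3 - <<'E'
from h import *
print(env.get_state(), env.grip_point_offset)
for n in ('scene','top'):
    c=env.read_camera(n); cv2.imwrite(f'pics/{n}0.png',c['frame'][:,:,::-1]); print(n,c['camera_matrix'],c['xyz'],c['attitude'])
    np.savez(f'{n}0.npz',**c)
E
```

```text
pics
{'clock': 0.0, 'joint_pos': array([-1.27502994e+00,  3.20304271e-01,  1.56569626e+00,  5.96725672e-06,
        1.25739629e+00, -1.99881574e-02]), 'qd': array([ 0.00048797,  0.00154935,  0.00148614,  0.00057856, -0.00069285,
        0.0010539 ]), 'tau': array([ 1.00638543e-03, -4.15520775e+01, -2.34160888e+01, -1.61512644e-04,
        8.24324205e-03,  3.31706183e-06]), 'tool_pos': array([ 0.17842467, -0.54610708,  0.23046846]), 'ee_rot': array([-3.13978896e+00, -4.17317048e-05,  3.15752657e-01]), 'force': array([ 0.07913286,  0.00556115, -0.48628211]), 'wrist_torque': array([ 0.01155838, -0.01947552,  0.02206195]), 'finger_gap': 1.001032730172779} -0.0187
scene [[445.13164715   0.         329.89580448]
 [  0.         445.13164715 250.10580679]
 [  0.           0.           1.        ]] [0.33734351 0.49853195 0.8466798 ] [-2.61549162 -0.01070569 -2.65457856]
top [[619.46740124   0.         322.90362309]
 [  0.         619.46740124 240.98944708]
 [  0.           0.           1.        ]] [0.34938227 0.0779032  1.31982619] [-2.97764247  0.00766322 -1.57940374]
```

View pics/scene0.png

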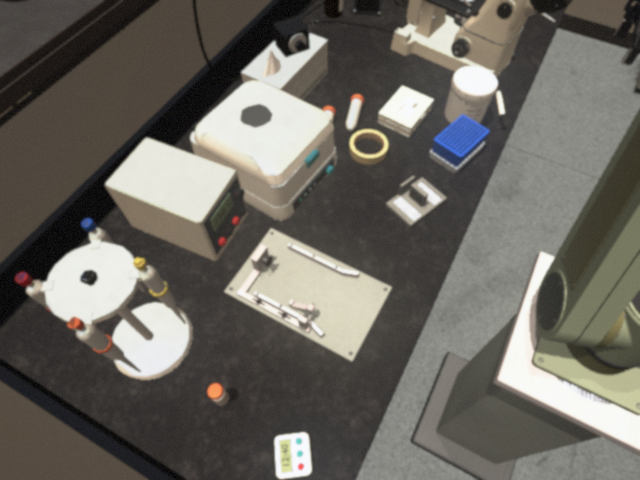

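View pics/top0.png

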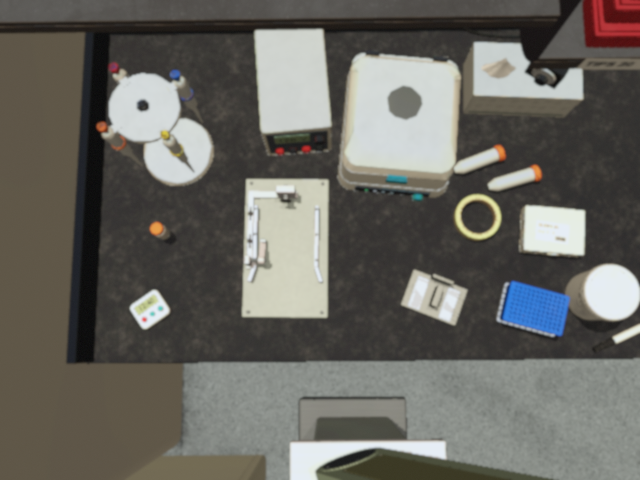

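The top view shows the dock at px (243–328, 178–317) with its mouth towards the robot. The carrier is at about (434,297) with its bumper near (444,279). Next I'll measure both.

```bash
python3 - <<'E'
from h import *
c=dict(np.load('top0.npz'));P=cloud(c);f=c['frame']
a=cv2.resize(f[255:345,385:485],None,fx=4,fy=4,interpolation=cv2.INTER_CUBIC)
b=cv2.resize(f[170:325,230:340],None,fx=3.6,fy=3.6,interpolation=cv2.INTER_CUBIC)
H=max(a.shape[0],b.shape[0]);o=np.zeros((H,a.shape[1]+b.shape[1],3),np.uint8);o[:a.shape[0],:a.shape[1]]=a;o[:b.shape[0],a.shape[1]:]=b
cv2.imwrite('pics/crop.png',o[:,:,::-1])
for (u,v) in [(285,300),(290,230),(250,310),(320,310),(415,310),(437,297),(444,279),(455,300),(480,290),(200,290)]: print(u,v,P[v,u].round(4),f[v,u])
E
```

```text
285 300 [0.4408 0.1673 0.0082] [210 211 192]
290 230 [0.5913 0.1568 0.0071] [206 206 187]
250 310 [0.4205 0.2413 0.0067] [197 197 179]
320 310 [0.419  0.0934 0.0109] [198 199 181]
415 310 [ 0.4177 -0.1076  0.    ] [142 140 129]
437 297 [ 0.4411 -0.1461  0.0517] [194 191 174]
444 279 [ 0.4781 -0.1624  0.0487] [174 171 155]
455 300 [ 0.4371 -0.1902  0.0142] [226 233 237]
480 290 [ 0.4584 -0.2458  0.0057] [58 55 53]
200 290 [0.4642 0.349  0.0021] [60 57 54]
```

View pics/crop.png

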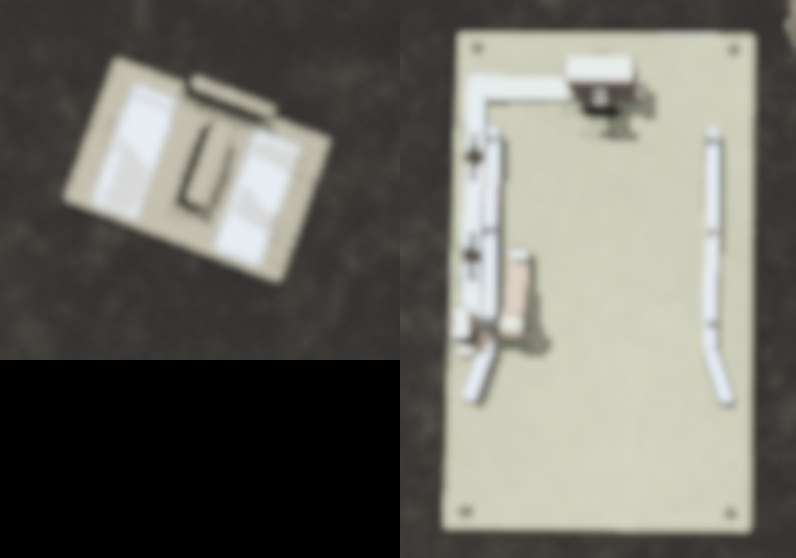

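```bash
cat >> h.py <<'E'
def ray(c,uv,z):
    K=np.array(c['camera_matrix']);uv=np.atleast_2d(uv).astype(float)
    d=np.c_[(uv[:,0]-K[0,2])/K[0,0],(uv[:,1]-K[1,2])/K[1,1],np.ones(len(uv))]@Rm(c['attitude']).T
    o=np.array(c['xyz']);t=(z-o[2])/d[:,2];return o+d*t[:,None]
def blob(c,seed,roi,thr=115):
    u0,v0,u1,v1=roi;f=cv2.cvtColor(c['frame'],cv2.COLOR_RGB2GRAY)
    S=8;g=cv2.resize(f[v0:v1,u0:u1],None,fx=S,fy=S,interpolation=cv2.INTER_CUBIC)
    m=(g>thr).astype(np.uint8);m=cv2.morphologyEx(m,cv2.MORPH_CLOSE,np.ones((41,41)))
    cs,_=cv2.findContours(m,cv2.RETR_EXTERNAL,cv2.CHAIN_APPROX_NONE)
    k=max(cs,key=cv2.contourArea).reshape(-1,2).astype(float)
    return (k+.5)/S-.5+[u0,v0]
E
python3 - <<'E'
from h import *
for n,roiD,roiC in (('top',(233,168,340,325),(390,260,480,335)),('scene',(215,220,400,365),(378,170,455,230))):
    c=dict(np.load(n+'0.npz'))
    for name,roi,z in(('dock',roiD,.006),('carrier',roiC,.014)):
        k=blob(c,None,roi); p=ray(c,k,z)[:,:2]
        r=cv2.minAreaRect((p*1000).astype(np.float32)); print(n,name,r)
        print('  corners',cv2.boxPoints(r).round(1).tolist())
        ap=cv2.approxPolyDP(k.astype(np.float32).reshape(-1,1,2),3,True).reshape(-1,2); print('  poly',(ray(c,ap,z)[:,:2]*1000).round(1).tolist())
E
```

```text
top dock ((555.7423095703125, 166.62942504882812), (183.62661743164062, 303.73101806640625), 88.99465942382812)
  corners [[402.29998779296875, 77.5], [706.0, 72.19999694824219], [709.2000122070312, 255.8000030517578], [405.5, 261.1000061035156]]
  poly [[707.5, 252.8], [408.3, 259.3], [403.3, 81.1], [703.1, 73.9]]
top carrier ((447.0780334472656, -147.23162841796875), (122.73784637451172, 88.51345825195312), 68.31243896484375)
  corners [[383.29998779296875, -187.89999389648438], [465.5, -220.60000610351562], [510.8999938964844, -106.5999984741211], [428.6000061035156, -73.9000015258789]]
  poly [[502.8, -104.9], [428.1, -76.8], [386.0, -187.4], [459.6, -216.1], [493.3, -150.6]]
scene dock ((554.51904296875, 166.758544921875), (183.46990966796875, 303.1849670410156), 88.88914489746094)
  corners [[401.20001220703125, 78.0], [704.2999877929688, 72.0999984741211], [707.9000244140625, 255.5], [404.70001220703125, 261.3999938964844]]
  poly [[704.2, 76.6], [703.5, 254.9], [406.0, 258.8], [403.5, 79.8]]
scene carrier ((450.284423828125, -149.6025390625), (122.6855239868164, 99.07838439941406), 68.26074981689453)
  corners [[381.5, -188.1999969482422], [473.6000061035156, -224.89999389648438], [519.0, -111.0], [427.0, -74.30000305175781]]
  poly [[477.4, -210.7], [492.5, -169.3], [472.3, -187.0], [465.9, -173.9], [426.3, -166.5], [418.1, -146.9], [430.3, -136.3], [467.7, -163.7], [500.8, -107.1], [429.2, -76.6], [384.2, -185.6], [454.3, -216.6]]
```

```bash
python3 - <<'E'
from h import *
for n in('top','scene'):
    c=dict(np.load(n+'0.npz'));P=cloud(c)
    q=P.reshape(-1,3);o=np.array([.4435,-.146]);y=np.radians(-21.6)
    R=np.array([[np.cos(y),-np.sin(y)],[np.sin(y),np.cos(y)]])
    l=(q[:,:2]-o)@R
    s=(abs(l[:,0])<.03)&(abs(l[:,1])<.03)&(q[:,2]>.045)
    print(n,s.sum(),'rib',np.percentile(l[s],[3,50,97],axis=0).round(4).tolist(),np.median(q[s,2]))
    s=(l[:,0]>.028)&(l[:,0]<.05)&(abs(l[:,1])<.04)&(q[:,2]>.042)&(q[:,2]<.06)
    if s.sum():print(s.sum(),'bump',np.percentile(l[s],[3,50,97],axis=0).round(4).tolist())
    s=(abs(l[:,0])<.06)&(abs(l[:,1])<.08)&(q[:,2]>.009)&(q[:,2]<.02)
    print(s.sum(),'plate',np.percentile(l[s],[2,50,98],axis=0).round(4).tolist(),np.median(q[s,2]))
    # dock rails: local
    o=np.array([.555,.1667]);y=-.018;R=np.array([[np.cos(y),-np.sin(y)],[np.sin(y),np.cos(y)]]);l=(q[:,:2]-o)@R
    for sg in(1,-1):
        for a,b in((-.02,.01),(.04,.08)):
            s=(l[:,0]>a)&(l[:,0]<b)&(abs(l[:,1]*sg-.067)<.012)&(q[:,2]>.016)&(q[:,2]<.03)
            if s.sum():print('rail',sg,a,s.sum(),np.percentile(l[s,1],[3,50,97]).round(4))
    s=(l[:,0]>.06)&(l[:,0]<.15)&(abs(l[:,1])<.03)&(q[:,2]>.02)
    print('stop',s.sum(),np.percentile(l[s],[1,50,99],axis=0).round(4).tolist())
    s=(l[:,0]>-.06)&(l[:,0]<.05)&(l[:,1]>.038)&(l[:,1]<.056)&(q[:,2]>.026)
    print('catch',s.sum(),np.percentile(l[s],[1,50,99],axis=0).round(4).tolist())
E
```

```text
top 138 rib [[-0.0202, -0.0042], [-0.0001, 0.002], [0.021, 0.0075]] 0.05509980974292561
73 bump [[0.0348, -0.0197], [0.0377, 0.0009], [0.0411, 0.0222]]
1857 plate [[-0.0375, -0.0565], [-0.0006, 0.006], [0.0387, 0.0592]] 0.014539505525205554
rail 1 -0.02 72 [0.0619 0.0668 0.0768]
rail 1 0.04 99 [0.0625 0.0675 0.0787]
rail -1 -0.02 54 [-0.0682 -0.0659 -0.0616]
rail -1 0.04 72 [-0.0676 -0.0633 -0.0608]
stop 274 [[0.0918, -0.0192], [0.109, -0.0001], [0.1224, 0.0203]]
catch 133 [[-0.0405, 0.039], [-0.0217, 0.0479], [0.0123, 0.0557]]
scene 139 rib [[-0.0235, -0.0037], [-0.0039, 0.0049], [0.0184, 0.0085]] 0.05534258446390328
66 bump [[0.0319, -0.0196], [0.0339, 0.0035], [0.0377, 0.0226]]
1214 plate [[-0.0414, -0.0557], [-0.0092, 0.0166], [0.036, 0.0613]] 0.015639468998434936
rail 1 -0.02 99 [0.0552 0.0686 0.0778]
rail 1 0.04 106 [0.064  0.0689 0.0781]
rail -1 -0.02 62 [-0.0676 -0.0623 -0.0593]
rail -1 0.04 77 [-0.0674 -0.0624 -0.0595]
stop 349 [[0.0897, -0.0169], [0.1069, 0.0059], [0.1203, 0.0218]]
catch 147 [[-0.0423, 0.04], [-0.0225, 0.0503], [0.0122, 0.0556]]
```

```bash
cat >> h.py <<'E'
def to(x,y,z,yaw):
    s=env.get_state();R=Rm(s['ee_rot']);d=R.T@(np.array([x,y,z])-s['tool_pos'])*1000
    t=s['ee_rot'][2]-yaw;t=(t+np.pi)%(2*np.pi)-np.pi
    print('shift',d.round(1),'turn',round(t,4));return d,t
E
python3 -c "
from h import *
to(.4425,-.144,.12,-.375);to(.4425,-.144,.02,-.375)"
```

```text
shift [ 375.9 -300.1  111. ] turn 0.6908
shift [ 375.9 -299.9  211. ] turn 0.6908
```

>>> step_arm:
  commands: [30,-24,9,0.055,62,-49,18,0.11,94,-74,27,0.17,125,-100,36,0.23,156,-125,46,0.29,188,-150,55,0.345,219,-175,64,0.4,250,-200,74,0.46,282,-225,83,0.52,313,-250,92,0.575,345,-275,102,0.635,376,-300,111,0.691,376,-300,111,0.691,376,-300,111,0.691]
  claw: 50
  force: 40

```text
clock: 1.85
tool_pos: [0.4423, -0.1442, 0.1199]
ee_rot: [-3.141, 0.002, -0.374]
force: [0.5, -0.5, 0.1]
finger_gap: 0.585
```

```bash
python3 -c "
from h import *
to(.4425,-.144,.021,-.375);print(env.get_state())
c=env.read_camera('scene');cv2.imwrite('pics/s1.png',cv2.resize(c['frame'][100:270,330:560],None,fx=3,fy=3)[:,:,::-1])"
```

```text
shift [ 0.3 -0.2 98.9] turn 0.0007
{'clock': 1.85, 'joint_pos': array([-3.40558120e-01,  2.57240665e-01,  1.96982547e+00,  1.13090928e-03,
        9.16153941e-01,  1.60388312e+00]), 'qd': array([-0.02038761, -0.0088112 , -0.00125344,  0.00172734, -0.00291088,
        0.00318209]), 'tau': array([ 6.87145796e-01, -3.33046675e+01, -1.89568019e+01,  4.02412971e-02,
        1.69574701e-04,  1.61991662e-03]), 'tool_pos': array([ 0.44227389, -0.14422271,  0.11992334]), 'ee_rot': array([-3.14075100e+00,  1.65647651e-03, -3.74333532e-01]), 'force': array([ 0.52895025, -0.47564362,  0.05897627]), 'wrist_torque': array([ 0.00305459,  0.04129662, -0.02475461]), 'finger_gap': 0.5848851732347764}
```

View pics/s1.png

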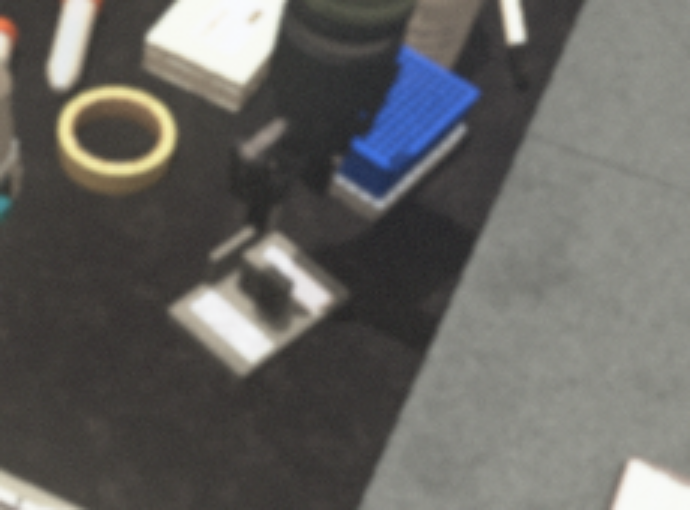

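The crop shows the gripper above the carrier, with the open jaws straddling the rib at about (270,290). Next is lowering and gripping.

>>> step_arm:
  commands: [0,0,25,0,0,0,50,0,0,0,70,0,0,0,85,0,0,0,93,0,0,0,98,0,0,0,99,0,0,0,99,0]

```text
clock: 2.9
tool_pos: [0.4424, -0.1446, 0.0215]
ee_rot: [-3.141, 0.0, -0.375]
force: [0.0, 0.7, -0.5]
finger_gap: 0.584
```

>>> step_arm:
  commands: [0,0,0,0,0,0,0,0,0,0,0,0,0,0,0,0,0,0,0,0,0,0,0,0]
  claw: 0
  force: 50

```text
clock: 3.65
tool_pos: [0.4427, -0.1447, 0.0218]
ee_rot: [-3.141, -0.0, -0.375]
force: [-0.1, 0.7, 5.6]
finger_gap: 0.135
```

>>> step_arm:
  commands: [0,0,-5,0,0,0,-15,0,0,0,-30,0,0,0,-50,0,0,0,-65,0,0,0,-70,0,0,0,-70,0]

```text
clock: 4.53
tool_pos: [0.4425, -0.1447, 0.0919]
ee_rot: [-3.141, -0.0, -0.375]
force: [-0.8, 0.4, -3.9]
finger_gap: 0.134
```

```bash
python3 -c "
from h import *
a=np.array
for i in range(1):
    c=env.read_camera('scene');cv2.imwrite('pics/s2.png',cv2.resize(c['frame'][100:270,330:560],None,fx=3,fy=3)[:,:,::-1]);np.savez('s2.npz',**c)
c=env.read_camera('top');cv2.imwrite('pics/t2.png',cv2.resize(c['frame'][230:380,370:520],None,fx=4,fy=4)[:,:,::-1]);np.savez('t2.npz',**c)
print(env.get_state()['force'])
to(.46,.167,.10,-.018)"
```

```text
[ 0.17001511  1.33555173 -4.21089289]
shift [ -97.6 -296.4   -8.4] turn -0.3573
```

View pics/s2.png

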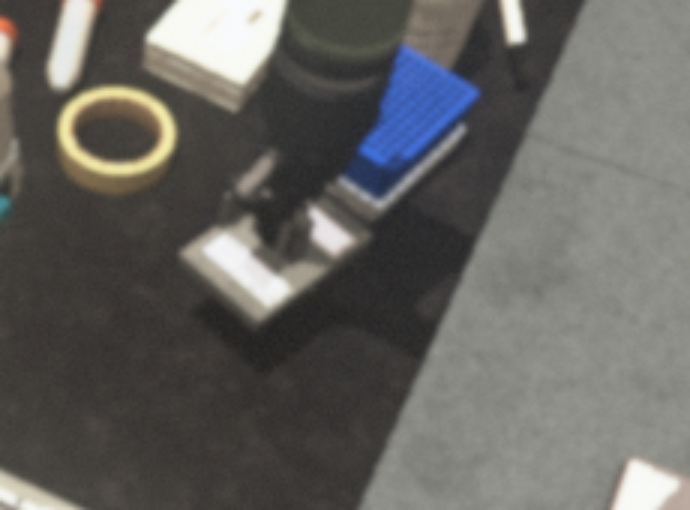

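View pics/t2.png

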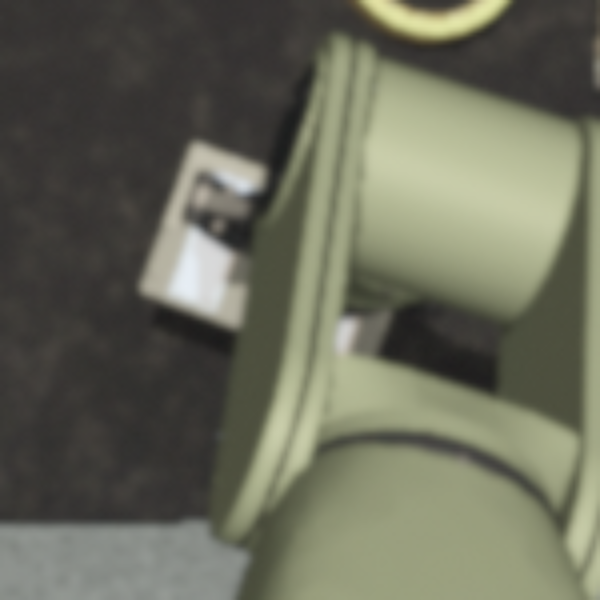

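```bash
python3 -c "
from h import *
to(.458,.1685,.10,-.018)"
```

```text
shift [-100.  -297.1   -8.4] turn -0.3573
```

>>> step_arm:
  commands: [-4,-12,-2,-0.015,-12,-36,-4,-0.045,-21,-63,-6,-0.08,-31,-92,-8,-0.11,-41,-122,-8,-0.145,-51,-152,-8,-0.18,-61,-182,-8,-0.22,-71,-211,-8,-0.255,-81,-240,-8,-0.29,-89,-265,-8,-0.32,-95,-283,-8,-0.34,-99,-294,-8,-0.354,-100,-297,-8,-0.357,-100,-297,-8,-0.357,-100,-297,-8,-0.357]

```text
clock: 6.5
tool_pos: [0.4579, 0.1678, 0.0996]
ee_rot: [-3.141, 0.001, -0.019]
force: [0.6, -0.1, -3.2]
finger_gap: 0.132
```

```bash
python3 -c "
from h import *
for n in('top','scene'):
    c=env.read_camera(n);f=c['frame'];f=f[165:345,200:390] if n=='top' else f[200:380,210:430]
    cv2.imwrite(f'pics/{n}3.png',cv2.resize(f,None,fx=3,fy=3)[:,:,::-1]);np.savez(n+'3.npz',**c)
to(.458,.1685,.034,-.018)"
```

```text
shift [ 0.1 -0.6 65.7] turn -0.0013
```

View pics/scene3.png

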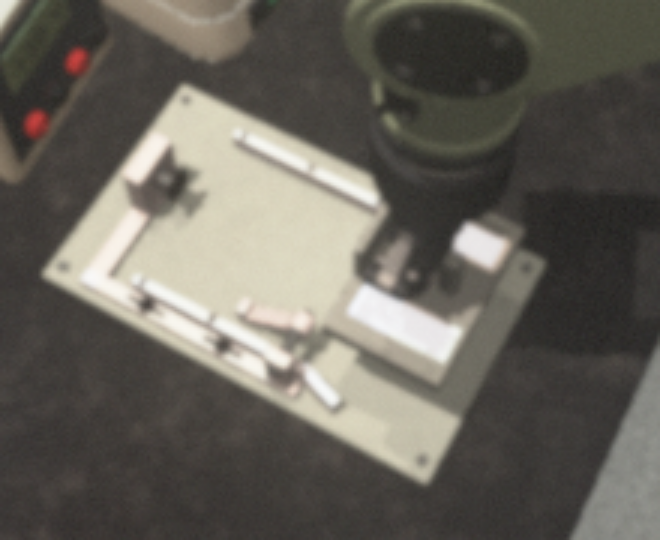

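View pics/top3.png

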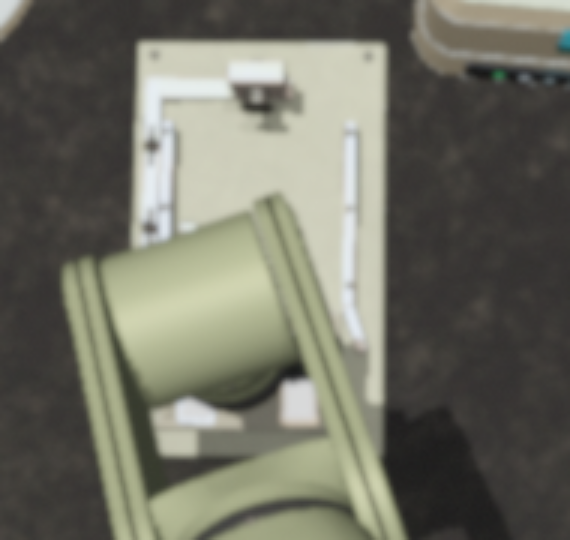

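```bash
python3 -c "
from h import *
c=dict(np.load('scene3.npz'));P=cloud(c).reshape(-1,3)
o=np.array([.4579,.1678]);y=-.019;R=np.array([[np.cos(y),-np.sin(y)],[np.sin(y),np.cos(y)]]);l=(P[:,:2]-o)@R
s=(abs(l[:,0])<.06)&(abs(l[:,1])<.08)&(abs(P[:,2]-.092)<.005)
print(s.sum(),np.percentile(l[s],[1,99],axis=0),np.median(P[s,2]))
s=(abs(l[:,0]-.04)<.02)&(abs(l[:,1])<.04)&(abs(P[:,2]-.122)<.008)
print(s.sum(),np.percentile(l[s],[2,50,98],axis=0))
"
```

```text
1551 [[-0.03945817 -0.05622565]
 [ 0.03890694  0.06082089]] 0.09330336806474482
92 [[ 0.03377022 -0.01326606]
 [ 0.03569539  0.0067388 ]
 [ 0.04012829  0.02288567]]
```

>>> step_arm:
  commands: [0,-0.6,10,0,0,-0.6,25,0,0,-0.6,40,0,0,-0.6,52,0,0,-0.6,60,0,0,-0.6,65,0,0,-0.6,66,0,0,-0.6,66,0]

```text
clock: 7.6
tool_pos: [0.4582, 0.1686, 0.0339]
ee_rot: [-3.14, 0.0, -0.019]
force: [0.6, -0.0, -3.6]
finger_gap: 0.133
```

>>> step_arm:
  commands: [0,0,1,0,0,0,2,0,0,0,3,0,0,0,4,0,0,0,5,0,0,0,5,0]

```text
clock: 8.35
tool_pos: [0.4581, 0.1686, 0.0288]
ee_rot: [-3.14, 0.0, -0.019]
force: [-0.0, -0.4, -3.7]
finger_gap: 0.133
```

>>> step_arm:
  commands: [0,0,0.5,0,0,0,0.5,0,0,0,1,0,0,0,1,0]

```text
clock: 8.85
tool_pos: [0.4582, 0.1686, 0.0279]
ee_rot: [-3.14, 0.0, -0.019]
force: [-0.3, -0.1, -2.6]
finger_gap: 0.131
```

>>> step_arm:
  commands: [0,0,0.3,0,0,0,0.5,0,0,0,0.5,0]

```text
clock: 9.22
tool_pos: [0.4584, 0.1687, 0.0278]
ee_rot: [-3.14, -0.001, -0.019]
force: [-0.9, -1.1, 5.2]
finger_gap: 0.132
```

```bash
python3 -c "
from h import *
for n in('top','scene'):
    c=env.read_camera(n);f=c['frame'];f=f[165:345,200:390] if n=='top' else f[200:380,210:430]
    cv2.imwrite(f'pics/{n}4.png',cv2.resize(f,None,fx=3,fy=3)[:,:,::-1]);np.savez(n+'4.npz',**c)
print(env.get_state())"
```

```text
{'clock': 9.325, 'joint_pos': array([3.28277611e-01, 4.15904315e-01, 2.02706286e+00, 1.76917225e-03,
       6.97604650e-01, 1.91683015e+00]), 'qd': array([0.00182669, 0.00027151, 0.0011273 , 0.00106054, 0.00288853,
       0.00029971]), 'tau': array([ 8.63047986e-03, -3.57374489e+01, -1.46258238e+01,  8.27014446e-02,
       -5.11013065e-01, -8.37868847e-04]), 'tool_pos': array([0.45842497, 0.16867115, 0.02783429]), 'ee_rot': array([-3.14017626e+00, -5.73659313e-04, -1.91119069e-02]), 'force': array([-1.49779663, -1.66154687,  5.71119059]), 'wrist_torque': array([-0.18946592,  0.20597126, -0.08041726]), 'finger_gap': 0.1319313239707223}
```

View pics/scene4.png

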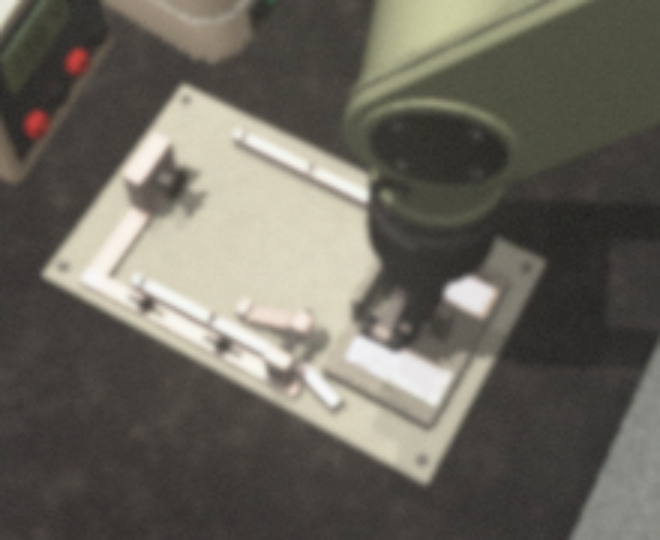

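The carrier is flat in the mouth at crop px (325–500, 280–425). I'll slide it forward slowly, watching the forces.

>>> step_arm:
  commands: [2,0,-0.2,0,4,0,-0.2,0,7,0,-0.2,0,10,0,-0.2,0,13,0,-0.2,0,16,0,-0.2,0,18,0,-0.2,0,20,0,-0.2,0]

```text
clock: 10.32
tool_pos: [0.4785, 0.1682, 0.0279]
ee_rot: [-3.14, -0.0, -0.019]
force: [0.5, -0.8, -3.8]
finger_gap: 0.129
```

```bash
python3 -c "
from h import *
s=env.get_state();print(s['force'],s['wrist_torque'],s['tool_pos'])"
```

```text
[ 0.52627286 -0.75110252 -3.77033341] [ 0.04565423 -0.00192311 -0.02684737] [0.47846116 0.16823862 0.02790169]
```

>>> step_arm:
  commands: [3,0,0.1,0,6,0,0.1,0,9,0,0.1,0,12,0,0.1,0,15,0,0.1,0,18,0,0.1,0,20,0,0.1,0]

```text
clock: 11.2
tool_pos: [0.4987, 0.1679, 0.0278]
ee_rot: [-3.14, -0.0, -0.019]
force: [-0.9, -0.1, -0.7]
finger_gap: 0.131
```

```bash
python3 -c "
from h import *
s=env.get_state();print(s['force'],s['wrist_torque'],s['tool_pos'])"
```

```text
[-0.87960901 -0.13985927 -0.66098714] [-0.0721267   0.09027361 -0.00247803] [0.49867612 0.16790755 0.02784554]
```

>>> step_arm:
  commands: [2,0,0,0,4,0,0,0,6,0,0,0,8,0,0,0,10,0,0,0,12,0,0,0,14,0,0,0,16,0,0,0]

```text
clock: 12.2
tool_pos: [0.5147, 0.1675, 0.0278]
ee_rot: [-3.14, -0.0, -0.019]
force: [-2.3, -0.2, 0.9]
finger_gap: 0.135
```

>>> step_arm:
  commands: [2,0,0,0,4,0,0,0,6,0,0,0,8,0,0,0,10,0,0,0,12,0,0,0,14,0,0,0,16,0,0,0]

```text
clock: 13.2
tool_pos: [0.5312, 0.1673, 0.0279]
ee_rot: [-3.14, -0.001, -0.019]
force: [-1.7, -0.6, 0.3]
finger_gap: 0.131
```

```bash
python3 -c "
from h import *
for n in('top','scene'):
    c=env.read_camera(n);f=c['frame'];f=f[165:345,200:390] if n=='top' else f[200:380,210:430]
    cv2.imwrite(f'pics/{n}5.png',cv2.resize(f,None,fx=3,fy=3)[:,:,::-1]);np.savez(n+'5.npz',**c)
s=env.get_state();print(s['force'],s['wrist_torque'],s['tool_pos'])"
```

```text
[ 0.33379288  0.03407809 -1.51246801] [-0.1195516   0.02002607 -0.02050384] [0.53146478 0.16729586 0.02785293]
```

View pics/scene5.png

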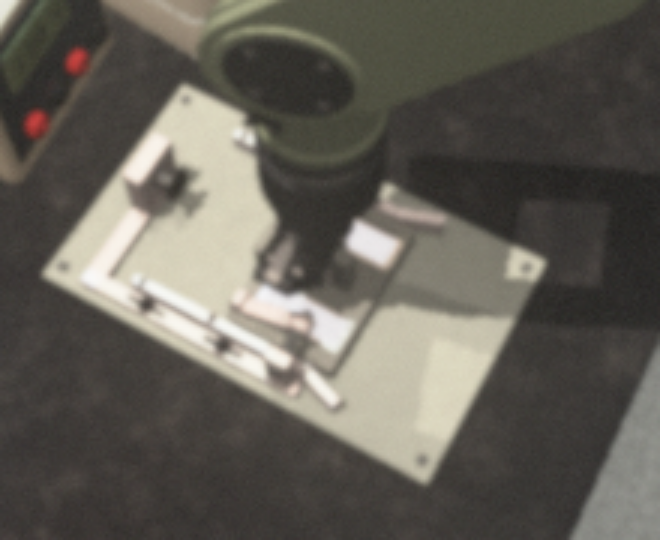

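>>> step_arm:
  commands: [3,0,0,0,6,0,0,0,9,0,0,0,12,0,0,0,15,0,0,0,18,0,0,0,21,0,0,0,24,0,0,0,27,0,0,0,30,0,0,0]

```text
clock: 14.55
tool_pos: [0.5617, 0.1667, 0.0279]
ee_rot: [-3.14, -0.001, -0.019]
force: [-1.3, -0.8, -0.3]
finger_gap: 0.133
```

>>> step_arm:
  commands: [3,0,0,0,6,0,0,0,9,0,0,0,12,0,0,0,14,0,0,0,16,0,0,0,18,0,0,0,20,0,0,0]

```text
clock: 15.55
tool_pos: [0.5818, 0.1663, 0.0279]
ee_rot: [-3.14, -0.001, -0.019]
force: [-0.6, -0.2, -0.1]
finger_gap: 0.133
```

```bash
python3 -c "
from h import *
for n in('top','scene'):
    c=env.read_camera(n);f=c['frame'];f=f[165:345,200:390] if n=='top' else f[200:380,210:430]
    cv2.imwrite(f'pics/{n}6.png',cv2.resize(f,None,fx=3,fy=3)[:,:,::-1]);np.savez(n+'6.npz',**c)
s=env.get_state();print(s['force'],s['wrist_torque'],s['tool_pos'])"
```

```text
[ 1.19484843  0.33076196 -1.09430759] [-0.09866241  0.13229033  0.00880827] [0.58208061 0.16634298 0.02788155]
```

View pics/scene6.png

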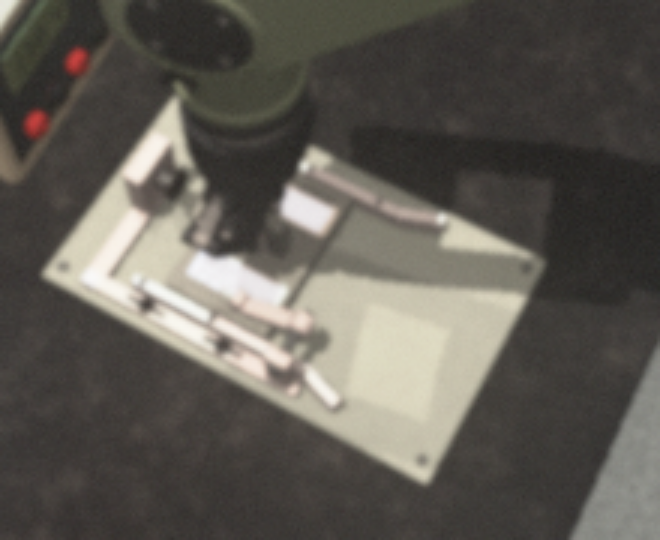

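View pics/top6.png

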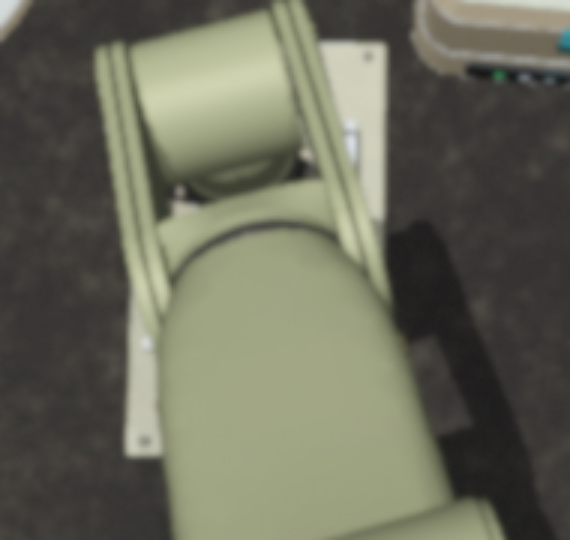

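>>> step_arm:
  commands: [2,0,0,0,4,0,0,0,6,0,0,0,8,0,0,0,9,0,0,0,10,0,0,0]

```text
clock: 16.4
tool_pos: [0.5921, 0.1661, 0.0279]
ee_rot: [-3.14, -0.002, -0.019]
force: [-1.2, 0.7, -1.0]
finger_gap: 0.132
```

>>> step_arm:
  commands: [1,0,0,0,2,0,0,0,3,0,0,0,4,0,0,0,4,0,0,0]

```text
clock: 17.02
tool_pos: [0.5963, 0.166, 0.0279]
ee_rot: [-3.14, -0.002, -0.019]
force: [-0.4, 0.6, -0.7]
finger_gap: 0.136
```

>>> step_arm:
  commands: [1,0,0,0,2,0,0,0,3,0,0,0,4,0,0,0,4,0,0,0]

```text
clock: 17.65
tool_pos: [0.6005, 0.166, 0.0279]
ee_rot: [-3.14, -0.003, -0.019]
force: [-1.0, 0.6, -1.1]
finger_gap: 0.128
```

>>> step_arm:
  commands: [1,0,0,0,2,0,0,0,3,0,0,0,4,0,0,0,4,0,0,0]

```text
clock: 18.27
tool_pos: [0.6047, 0.1659, 0.0279]
ee_rot: [-3.14, -0.003, -0.019]
force: [-0.8, 0.9, -1.4]
finger_gap: 0.13
```

>>> step_arm:
  commands: [1,0,0,0,2,0,0,0,3,0,0,0,3,0,0,0]

```text
clock: 18.77
tool_pos: [0.6073, 0.1658, 0.0279]
ee_rot: [-3.14, -0.002, -0.019]
force: [-5.0, 1.1, 1.1]
finger_gap: 0.134
```

```bash
python3 -c "
from h import *
c=env.read_camera('scene');f=c['frame'][200:360,210:400]
cv2.imwrite(f'pics/scene7.png',cv2.resize(f,None,fx=4,fy=3.7)[:,:,::-1])
s=env.get_state();print(s['force'],s['wrist_torque'],s['tool_pos'])"
```

```text
[-4.0542231   0.44348775  1.55842041] [-0.0894934   0.83399226  0.01355983] [0.60732641 0.16583791 0.02789474]
```

View pics/scene7.png

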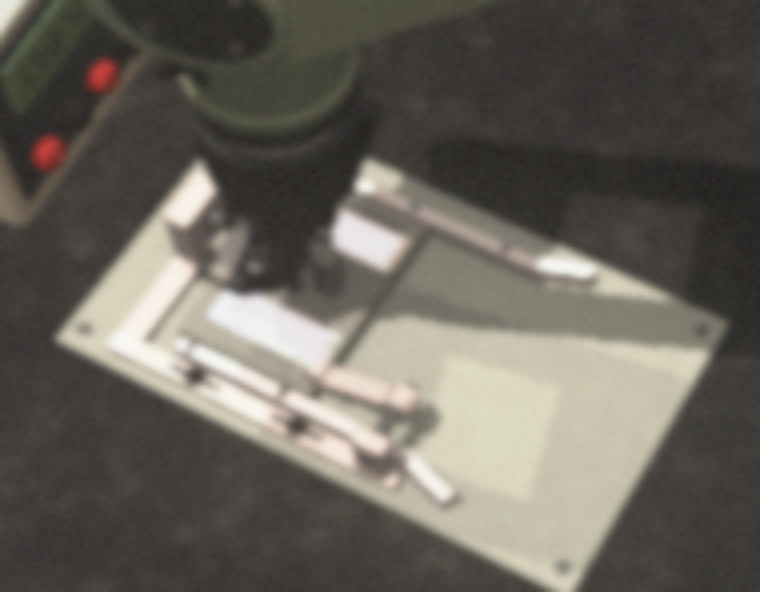

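>>> step_arm:
  commands: [0.5,0,0,0,1,0,0,0,1.5,0,0,0,2,0,0,0,2.5,0,0,0,3,0,0,0,3,0,0,0]

```text
clock: 19.7
tool_pos: [0.6098, 0.1658, 0.0279]
ee_rot: [-3.14, -0.001, -0.019]
force: [-6.5, 1.0, 2.2]
finger_gap: 0.132
```

>>> step_arm:
  commands: [0.5,0,0,0,1,0,0,0,1.5,0,0,0,2,0,0,0,2.5,0,0,0,2.5,0,0,0]

```text
clock: 20.45
tool_pos: [0.6114, 0.1657, 0.0279]
ee_rot: [-3.14, 0.001, -0.019]
force: [-7.5, 0.3, 3.2]
finger_gap: 0.132
```

```bash
python3 -c "
from h import *
c=env.read_camera('scene');f=c['frame'][200:360,210:400]
cv2.imwrite(f'pics/scene8.png',cv2.resize(f,None,fx=4,fy=3.7)[:,:,::-1])
s=env.get_state();print(s['force'],s['wrist_torque'],s['tool_pos'])"
```

```text
[-7.56756216  0.20247896  3.70983713] [-0.03656837  0.93993117  0.02311239] [0.61141602 0.16573699 0.02785493]
```

View pics/scene8.png

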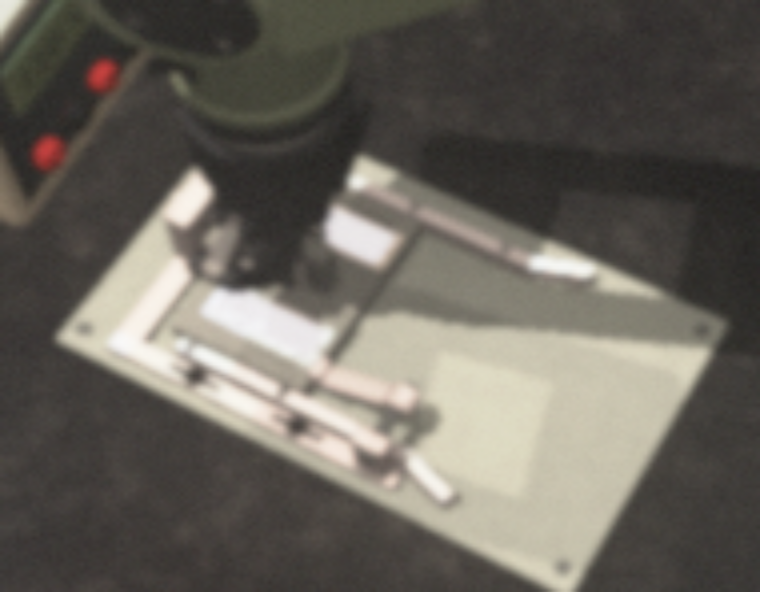

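>>> step_arm:
  commands: [0.5,0,0,0,1,0,0,0,1.5,0,0,0,2,0,0,0,2.5,0,0,0,2.5,0,0,0]

```text
clock: 21.25
tool_pos: [0.6129, 0.1657, 0.0279]
ee_rot: [-3.141, 0.003, -0.019]
force: [-6.9, 0.5, 3.4]
finger_gap: 0.131
```

>>> step_arm:
  commands: [0.4,0,0,0,0.8,0,0,0,1.2,0,0,0,1.6,0,0,0,1.6,0,0,0]

```text
clock: 21.88
tool_pos: [0.6133, 0.1657, 0.028]
ee_rot: [-3.141, 0.005, -0.019]
force: [-7.9, 0.4, 3.6]
finger_gap: 0.131
```

```bash
cat > look.py <<'E'
from h import *
import sys
c=env.read_camera('scene');f=c['frame'][200:360,210:400]
cv2.imwrite(f'pics/{sys.argv[1]}.png',cv2.resize(f,None,fx=4,fy=3.7)[:,:,::-1]);np.savez(sys.argv[1]+'.npz',**c)
s=env.get_state();print(s['force'],s['wrist_torque'],s['tool_pos'])
P=cloud(c).reshape(-1,3)
o=np.array([.555,.1667]);y=-.018;R=np.array([[np.cos(y),-np.sin(y)],[np.sin(y),np.cos(y)]]);l=(P[:,:2]-o)@R
for a in range(-30,20,6):
    s=(l[:,0]>a/1e3)&(l[:,0]<(a+6)/1e3)&(l[:,1]>.044)&(l[:,1]<.056)&(P[:,2]>.01)
    print(a,s.sum(),P[s,2].max().round(4) if s.any() else '',end=' | ')
E
python3 look.py scene9
```

```text
[-8.01316129 -0.03516293  3.35683093] [0.06957623 0.99064121 0.05955949] [0.61328328 0.16570654 0.02796476]
-30 15 0.0507 | -24 18 0.0428 | -18 18 0.0392 | -12 17 0.0346 | -6 16 0.0297 | 0 32 0.4194 | 6 191 0.4317 | 12 241 0.4283 | 18 252 0.423 |
```

View pics/scene9.png

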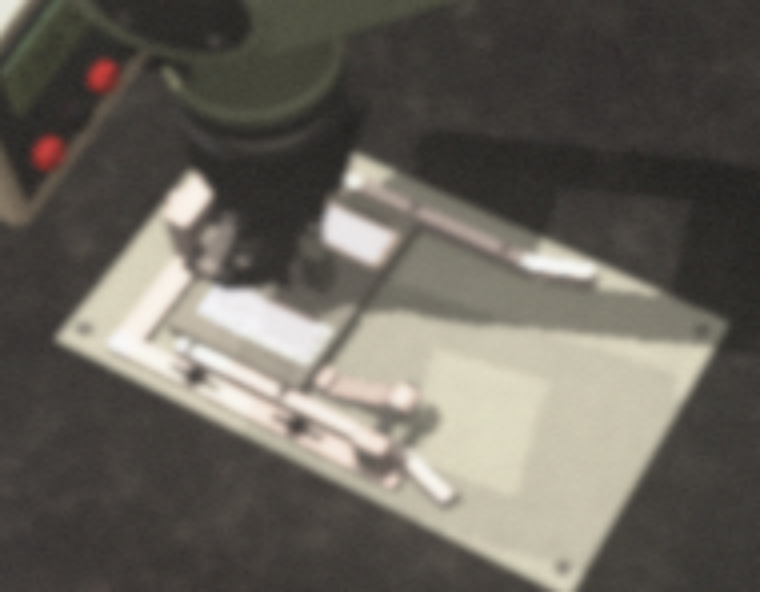

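```bash
python3 - <<'E'
from h import *
o=np.array([.555,.1667]);y=-.018;R=np.array([[np.cos(y),-np.sin(y)],[np.sin(y),np.cos(y)]])
ims=[]
for n in ('scene0','scene5','scene6','scene9'):
    c=dict(np.load(n+'.npz'));P=cloud(c).reshape(-1,3);l=(P[:,:2]-o)@R
    print(n,end=': ')
    for a in range(-36,22,6):
        s=(l[:,0]>a/1e3)&(l[:,0]<(a+6)/1e3)&(l[:,1]>.044)&(l[:,1]<.056)&(P[:,2]>.003)&(P[:,2]<.06)
        print(a,np.percentile(P[s,2],75).round(4) if s.any() else '',end=' | ')
    print()
    f=c['frame'][280:330,275:335];ims.append(cv2.resize(f,None,fx=6,fy=5.5,interpolation=cv2.INTER_CUBIC))
o=np.vstack([np.hstack(ims[:2]),np.hstack(ims[2:])]);cv2.imwrite('pics/cmp.png',o[:,:,::-1])
E
```

```text
scene0: -36 0.0525 | -30 0.049 | -24 0.0401 | -18 0.0365 | -12 0.0324 | -6 0.0278 | 0 0.0243 | 6 0.0277 | 12 0.0275 | 18 0.0085 | 
scene5: -36 0.0529 | -30 0.048 | -24 0.0435 | -18 0.0409 | -12 0.0399 | -6 0.0371 | 0 0.0345 | 6 0.0344 | 12 0.0374 | 18 0.0079 | 
scene6: -36 0.0524 | -30 0.0491 | -24 0.0439 | -18 0.0404 | -12 0.0393 | -6 0.0367 | 0 0.0351 | 6 0.0363 | 12 0.0363 | 18 0.0226 | 
scene9: -36 0.0528 | -30 0.0482 | -24 0.0401 | -18 0.0357 | -12 0.0318 | -6 0.0278 | 0 0.0237 | 6 0.0278 | 12 0.0255 | 18 0.021 |
```

View pics/cmp.png

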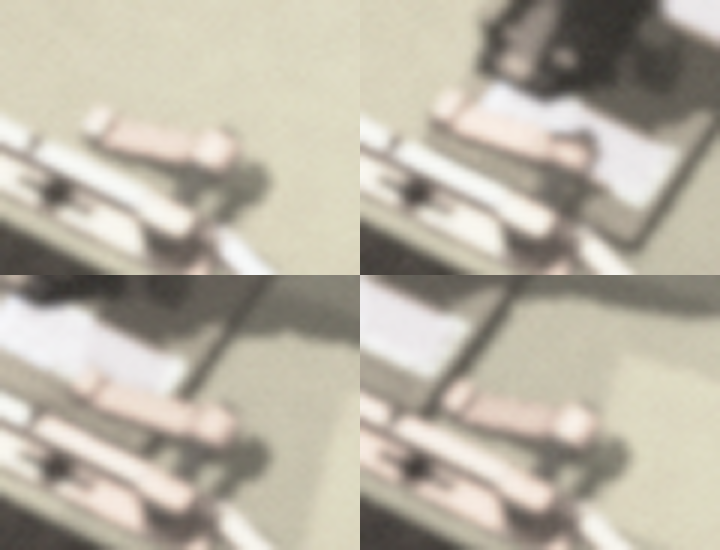

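The picture and depth profile (0.0237 m at the nose, same as the start) show the catch fully down behind the rear edge. Next is easing back slowly.

>>> step_arm:
  commands: [-0.3,0,0,0,-0.8,0,0,0,-1.3,0,0,0,-1.8,0,0,0,-2.3,0,0,0,-2.8,0,0,0,-3.3,0,0,0,-3.3,0,0,0]

```text
clock: 22.92
tool_pos: [0.6101, 0.1658, 0.028]
ee_rot: [-3.141, 0.005, -0.019]
force: [-4.6, 0.2, 0.4]
finger_gap: 0.134
```

>>> step_arm:
  commands: [-0.5,0,0,0,-1,0,0,0,-1.5,0,0,0,-2,0,0,0,-2,0,0,0]

```text
clock: 23.55
tool_pos: [0.6082, 0.1658, 0.028]
ee_rot: [-3.141, 0.005, -0.019]
force: [-3.3, -0.2, 0.2]
finger_gap: 0.129
```

```bash
python3 look.py scene10
```

```text
[-4.39347761  0.12679832 -0.1094748 ] [-0.01838656  0.42681027  0.04445007] [0.60814895 0.16579844 0.02801061]
-30 17 0.0516 | -24 19 0.0438 | -18 16 0.0376 | -12 15 0.0353 | -6 23 0.4231 | 0 161 0.4322 | 6 265 0.4294 | 12 243 0.4246 | 18 234 0.4215 |
```

View pics/scene10.png

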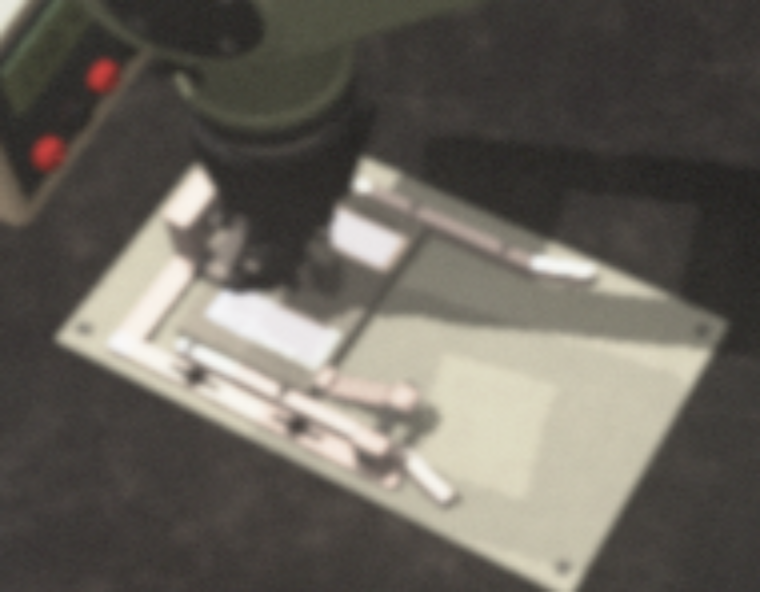

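>>> step_arm:
  commands: [-0.4,0,0,0,-0.8,0,0,0,-1.2,0,0,0,-1.2,0,0,0]

```text
clock: 24.1
tool_pos: [0.6076, 0.1659, 0.028]
ee_rot: [-3.14, 0.004, -0.019]
force: [-2.0, 0.6, -1.8]
finger_gap: 0.133
```

>>> step_arm:
  commands: [-0.3,0,0,0,-0.6,0,0,0,-0.9,0,0,0,-0.9,0,0,0]

```text
clock: 24.6
tool_pos: [0.6074, 0.1658, 0.028]
ee_rot: [-3.14, 0.002, -0.02]
force: [1.4, -1.4, -3.4]
finger_gap: 0.131
```

>>> step_arm:
  commands: [0,0,0.15,0,0,0,0.15,0]

```text
clock: 24.85
tool_pos: [0.6074, 0.1658, 0.028]
ee_rot: [-3.14, 0.002, -0.02]
force: [0.6, 0.0, -1.7]
finger_gap: 0.135
```

>>> step_arm:
  commands: [0,0,0,0,0,0,0,0,0,0,0,0,0,0,0,0,0,0,0,0]
  claw: 32
  force: 20

```text
clock: 25.48
tool_pos: [0.6074, 0.1659, 0.028]
ee_rot: [-3.14, 0.002, -0.02]
force: [-1.2, 0.8, 0.9]
finger_gap: 0.375
```

```bash
python3 look.py scene11
```

```text
[-0.18245018 -0.48498293 -0.11660707] [ 0.00691888 -0.01849529 -0.00066286] [0.60740312 0.16584355 0.02796941]
-30 18 0.0516 | -24 17 0.0437 | -18 17 0.0375 | -12 18 0.0339 | -6 40 0.4259 | 0 204 0.4313 | 6 247 0.4285 | 12 252 0.425 | 18 239 0.4193 |
```

View pics/scene11.png

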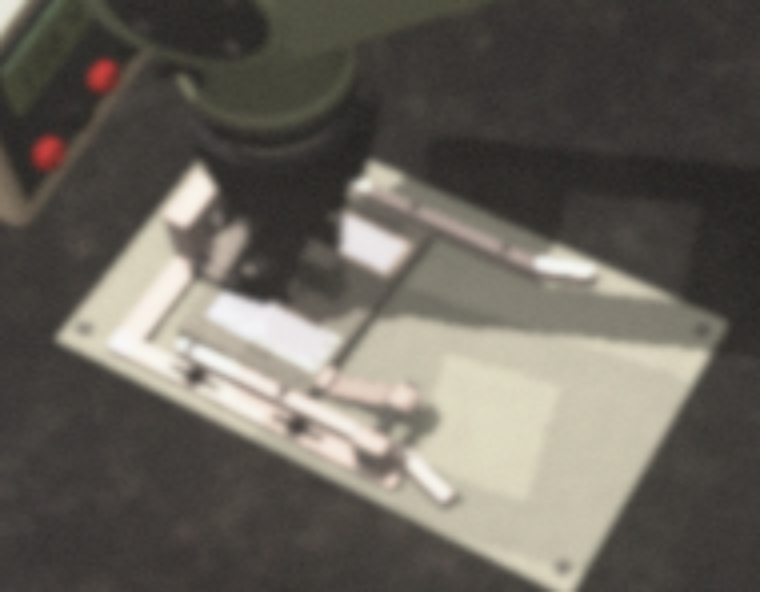

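The carrier is released. Its rear edge sits on the catch nose at (325,375), and the tool force is about zero. Now I'll retreat straight up.

>>> step_arm:
  commands: [0,0,-3,0,0,0,-10,0,0,0,-25,0,0,0,-45,0,0,0,-70,0,0,0,-95,0,0,0,-120,0,0,0,-140,0,0,0,-150,0,0,0,-150,0]

```text
clock: 26.78
tool_pos: [0.608, 0.1657, 0.179]
ee_rot: [-3.14, 0.0, -0.02]
force: [0.3, 0.3, -0.5]
finger_gap: 0.375
```

>>> step_arm:
  commands: [-15,0,0,0,-40,0,0,0,-70,0,0,0,-100,0,0,0,-130,0,0,0,-160,0,0,0,-180,0,0,0,-190,0,0,0,-190,0,0,0,-190,0,0,0]

```text
clock: 28.02
tool_pos: [0.4187, 0.1696, 0.1791]
ee_rot: [-3.14, -0.0, -0.02]
force: [-0.5, -0.1, -0.7]
finger_gap: 0.374
```

```bash
python3 look.py scene12; python3 - <<'E'
from h import *
c=env.read_camera('top');f=c['frame'];cv2.imwrite('pics/top12.png',f[:,:,::-1])
o=np.array([.555,.1667]);y=-.018;R=np.array([[np.cos(y),-np.sin(y)],[np.sin(y),np.cos(y)]])
for n in ('scene0','scene12'):
    d=dict(np.load(n+'.npz'));P=cloud(d).reshape(-1,3);l=(P[:,:2]-o)@R
    print(n,[(a,np.percentile(P[s,2],75).round(4)) for a in range(-36,13,6) for s in [(l[:,0]>a/1e3)&(l[:,0]<(a+6)/1e3)&(l[:,1]>.044)&(l[:,1]<.056)&(P[:,2]>.003)&(P[:,2]<.06)]])
E
```

```text
[-0.87329586 -0.27908341  0.34923278] [-0.01184168  0.05132907  0.02387038] [0.41873256 0.16953383 0.17902412]
-30 16 0.0535 | -24 19 0.0426 | -18 16 0.0389 | -12 17 0.0351 | -6 15 0.0303 | 0 16 0.027 | 6 24 0.0285 | 12 16 0.0279 | 18 14 0.0242 | scene0 [(-36, np.float64(0.0525)), (-30, np.float64(0.049)), (-24, np.float64(0.0401)), (-18, np.float64(0.0365)), (-12, np.float64(0.0324)), (-6, np.float64(0.0278)), (0, np.float64(0.0243)), (6, np.float64(0.0277)), (12, np.float64(0.0275))]
scene12 [(-36, np.float64(0.0526)), (-30, np.float64(0.0484)), (-24, np.float64(0.0401)), (-18, np.float64(0.0356)), (-12, np.float64(0.0318)), (-6, np.float64(0.0278)), (0, np.float64(0.0239)), (6, np.float64(0.027)), (12, np.float64(0.0236))]
```

View pics/scene12.png

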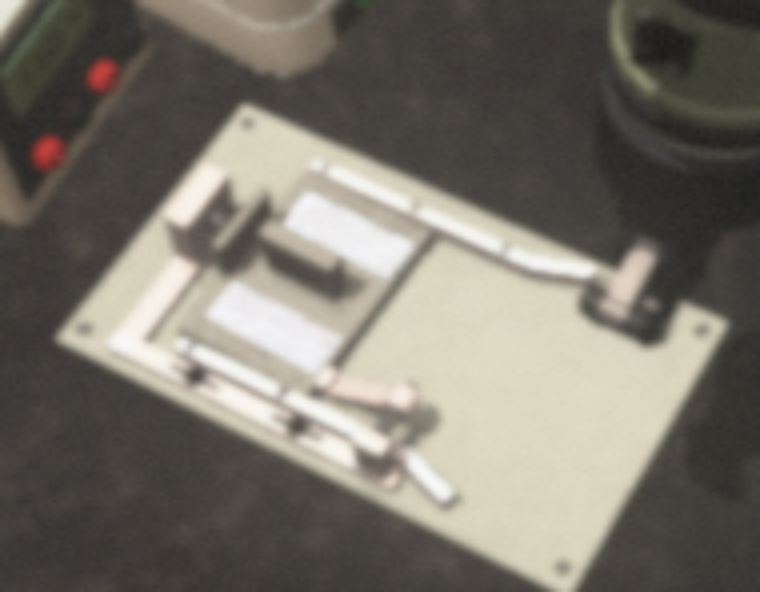

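View pics/top12.png

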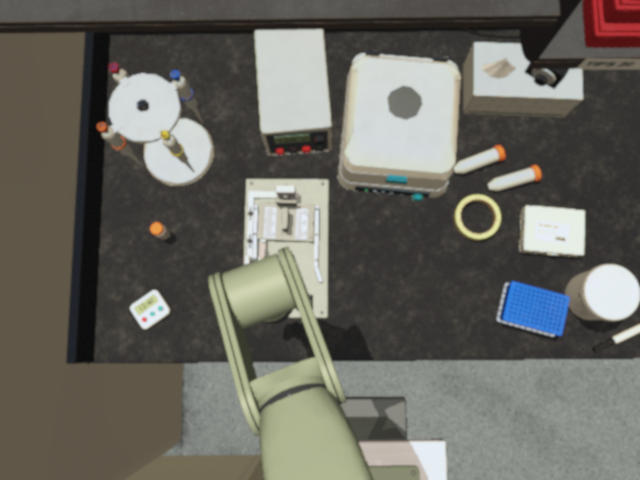

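The carrier sits flat between the rails, with its bumper on the buffer at crop px (215,215). The catch is down behind the rear edge at (325,375). The timer (150,309), vial (160,231) and tape roll (478,217) haven't moved in the top view, and the robot is clear of everything. I'm handing in.

```bash
python3 -c "
from rig import env
print(env.close_job())"
```

```text
the job is handed in; nothing more can be done
None
```

The slide carrier is latched in the dock, and I handed the job in at about 28 s of the 59 s allowed.

- **What I did:** I picked the carrier up by its rib and set it flat in the dock mouth. I slid it in so its front edge lifted the catch, then pressed the buffer until the catch dropped. I let it back at about 4 mm/s until the catch held it, then let go and backed the arm away.
- **Forces:** The highest push I read was about 8 N against the buffer. Readings come only at the end of each move, so brief peaks in between would not show.
- **Last checks:** After release, the catch's depth profile matched its starting "down" profile to about 1 mm, except at the nose tip. That reading was 4 mm lower (0.0236 against 0.0275 m), in the bin right beside the carrier's rear edge. The picture shows the carrier flat, with its rear edge at the catch nose and its bumper at the buffer. The timer, vial and tape roll look unmoved.
- **Disagreements:** The two cameras differed by 2–3 mm on positions. The tool also pitched by about 0.005 rad under the buffer load and came back level afterwards. Neither affected the result.

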